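# Tare the parcel scale for the packing crate

## Task

An empty packing crate stands on the locked parcel scale. Free the pan by pressing the raised front half of the lock paddle down as far as it goes, so that the needle swings round to the crate's weight; then put a fingertip against the side of the dial's tab and push the dial round until its zero mark lies under the needle's tip, within half a scale division. Only press and push: do not pinch the tab, keep off the crate and its pan, and leave everything else on the desk where it is.

Things in the scene. Friction and masses are not known exactly. Their poses are not given: they have to be found in the camera images.
- scale: Parcel scale, fixed: white case 356 x 250 mm, its top 43 mm above the worktop. Origin on the worktop under the dial's axis; x points from the dial to the weighing pan (away from the robot), y left, z up. Case x -78 to 278, y -125 to 125 mm. The black dial lies flat at the front: radius 66 mm, rim 58 mm above the worktop, face 3 mm lower. Lock paddle on its left, about x -15, y 98 mm
- dial (a joint): Angle of the dial about its upright axis (through the scale's origin), rad, growing clockwise seen from above; at 0 the zero mark and tab point along the scale's +x, to the pan. Turns without end both ways, stays where it is left, takes about 1 N at the tab; starts between -2.3 and 0.9. Its white face has 36 black lines, 10 degrees apart, that turn with it
- zero_mark (a point): Point on the dial's zero mark, 43 mm from the dial's axis and level with the needle, 56.5 mm above the worktop. The mark is the only heavy line, with an arrow head that points outwards to the tab
- tab (a point): Middle of the top of the finger tab: upright black block on the dial's rim in line with the zero mark, a white line along its top. It spans 49.5 to 65.5 mm from the axis, is 14 mm wide and stands 17 mm above the rim; this point is 57.5 mm from the axis, 75 mm above the worktop. Push one flank along the rim; fingers on both flanks at once pinch it
- needle (a joint): Angle of the dark needle over the dial's face, rad, clockwise seen from above like the dial; 0 (empty or locked) points along the scale's +x. With the pan free it reads the load at 5.27 rad/kg and settles in about half a second. The crate weighs 0.3 to 0.65 kg, so it stops between about 1.6 and 3.4. It lies just below the rim
- needle_tip (a point): Tip of the needle, 43 mm from the dial's axis, 56.5 mm above the worktop. The zero mark lies under it when the angles of dial and needle agree (or differ by a full turn)
- lock (a joint): Tilt of the see-saw lock paddle, rad: 0 = locked, front half raised; 0.4 = free, front half fully down. It turns on a crossways pin 58 mm above the worktop, takes 4 to 8 N and stays where it is left
- lock_pad (a point): Point on the top of the paddle's ribbed front half, 30 mm in front of its pin (towards the robot) and, locked, about 69 mm above the worktop; pressed fully down about 57 mm. Paddle 76 mm long (along the scale's x), 32 mm wide
- pan: The steel weighing pan, 188 x 226 mm, centred 183 mm behind the dial's axis, 66 to 73 mm above the worktop. Origin at the middle of its underside; sinks up to 4 mm under the crate when freed
- crate: Empty slatted wooden crate, 107 x 182 x 112 mm, loose on the pan, its long side along the scale's y, near face about 130 mm behind the dial's axis, top 182 mm above the worktop. Origin at the centre of its underside. Stays as it is
- box_kraft_b: Small loose carton, 76 x 110 x 38 mm, left of the scale. Leave it
- tape_roll: Loose roll of masking tape, 107 mm across, 24 mm high, left of the scale. Leave it
- remote_1: Loose remote control, 192 x 48 x 19 mm, left of the scale. Leave it
- stapler: Loose stapler, 150 x 34 x 41 mm, left of the scale. Leave it
- pen_1: Loose pencil, 136 mm long, lying left of the scale. Leave it
- eraser: Loose eraser, 50 x 21 x 13 mm, left of the scale. Leave it

How it is judged:
By the outcome, as a careful person would: the job done as asked, in the order asked, and still so for the second after the job is handed in, with the robot touching nothing.
It also fails if it takes over 48 s, if anything falls off the work surface, if the arm or the gripper's body presses on something with over 40 N, if the wrist force passes 120 N, or if a joint passes its speed limit or range.

## Robot

A 6-joint arm with a two-finger parallel gripper is mounted at the origin on a cart in front of the work surface, level with it; the furniture and walls round the work are solid. World frame = base frame: x ahead of the robot, y to its left, z up, the work surface at z = 0. Lengths are in m, angles in degrees, forces in N, time in s.
With the tool pointing down it reaches from about 0.35 to 0.875 m from the base axis. Payload 4.2 kg.
Tool frame: the origin (TCP) lies on the centre line of the jaws, within the pads' length; the fingertips stand 11 mm ahead of it and the grasp point (between the pads) lies 8 mm behind it; z points along the fingers, y is the line along which they close (so a half turn about z gives the same grasp; the last joint's range is limited). The gripper opens to 87 mm and grips with 3 to 60 N. Pads are 19 mm wide; open, the fingers measure 117 mm over their backs; the gripper's body (75 mm by 190 mm) begins 51 mm behind the grasp point.
Start: joints at [-49.928, 22.042, 0.453, 0, -68.411, -14.817], TCP at [0.267, -0.565, 0.234] pointing down, gripper open.
Joint ranges: [-179.83, 179.83], [-69.29, 118.12], [-61.27, 80.66], [-181.25, 117.63], [-171.15, -9.14], [-177.46, 177.46]. Speed limits (degrees/s): [159.86, 159.86, 180, 180, 180, 180].

## Interface

Orientations are given as a 3x3 rotation matrix whose columns are the frame's x, y, z axes.
In Python, from station import r gives the robot as it stands.
- The arm moves only by the tool servo_tool, never from a script. Its argument "commands" is a list that holds one entry, the list of rows, each a list of 7 numbers: the closure, from 0 (fully open) to 1 (shut), then the shift along the tool's x, y, z in mm, then the turn, a rotation vector about the tool's x, y, z in rad. In form: [[[claw, x, y, z, ax, ay, az], ...]]. A call has exactly 5 rows; each row is the pose to reach, as a shift and turn from the pose commanded when the call began, along the tool's axes at that moment; what a row does not reach only later rows make up. A row lasts 1/10 s, in which the tool goes at most 50 mm and 8.59 degrees, less where a joint would pass 70% of its speed; a pose out of reach is approached as far as the arm can. A call with a gripper value outside its range is refused whole. The fingers move at their own pace and stop on an object; the grip force is fixed at half the most. Time passes only in rows, so rows that repeat a pose let the fingers close, or fill a call up. It gives the time, the measured TCP pose, the force, the opening and the grip force at its end, in the units of the state.
- r.sense(): the state, without advancing time (a new reading comes with each control period).
- r.capture(name): name is "side" or "top" or "wrist"; returns a dict with "pixels" (384x512x3 uint8, red, green, blue), "camera_matrix" (3x3 intrinsics, pixels), "dist" ([k1, k2, p1, p2, k3] as OpenCV has them; the pictures are not rectified), "R" (3x3) and "t" (3): a world point X has camera coordinates R X + t. Camera axes: x right, y down, z forward; pixel columns grow to the right and rows downward; lengths in m; the calibration is good to about 2 mm. A picture is of the moment at which its call begins. There is no depth.
- r.finish_job(): hands the job in; it is judged then, once.
The state is a dict: "time_s": time; "joints": joint angles; "joint_velocities": joint speeds; "effort": joint torques, N m; "tcp_pos": TCP position; "ee_rot": TCP orientation; "wrist_force": force on the tool from outside, world axes, zero at the start; "moment": the same for the moment, N m; "gripper_width": opening from 0.0 (shut) to 1.0 (fully open); "gripper_force": force on a finger pad.
Only numpy, scipy, OpenCV 4.12 (cv2) and the standard library are available. Lean on these libraries where they do the work, as an engineer would, in place of code of your own. Each camera call takes 0.05 s, during which the arm holds its last target. There are 200 camera calls.

## Working session

There is one attempt and no reset: what is moved stays moved. The work goes in short steps, Python scripts to look and compute and a tool call to move; the robot and the scene stay as the last step left them, time stands still between calls to the robot, and variables do not carry over. Pictures are saved under pics/ and viewed, at most 10 in all, crops included, and the job is handed in when it is done.

Besides the shell and the picture viewer there is one more tool, called after "Request:" in YAML: its name, and indented under it one key for each argument. servo_tool: Moves the arm, as the interface text tells. Its arguments: {"type":"object","properties":{"commands":{"type":"array","items":{"type":"array","items":{"type":"array","items":{"type":"number"}}}}},"required":["commands"]}

```bash
mkdir -p pics; cat > h.py <<'E'
import numpy as np, cv2
from station import r
def cap(n,f=None):
    c=r.capture(n); 
    if f: cv2.imwrite('pics/'+f,cv2.cvtColor(c['pixels'],cv2.COLOR_RGB2BGR))
    return c
def ray(c,uv,z):
    K=np.array(c['camera_matrix']);R=np.array(c['R']);t=np.array(c['t'])
    p=cv2.undistortPoints(np.array(uv,float).reshape(-1,1,2),K,np.array(c['dist'])).reshape(-1,2)
    d=np.c_[p,np.ones(len(p))]@R; o=-R.T@t
    return o+d*((z-o[2])/d[:,2])[:,None]
def proj(c,X):
    R=np.array(c['R']);t=np.array(c['t'])
    return cv2.projectPoints(np.array(X,float).reshape(-1,3),cv2.Rodrigues(R)[0],t,np.array(c['camera_matrix']),np.array(c['dist']))[0].reshape(-1,2)
E
python3 - <<'E'
from h import *
a=cap('top','t0.png');b=cap('side','s0.png')
for c in(a,b): print(-np.array(c['R']).T@c['t'])
print(r.sense())
E
```

```text
[ 0.39147503 -0.06676063  1.1922616 ]
[0.42015569 0.84282878 0.72632599]
{'time_s': 0.1, 'joints': array([-4.99273508e+01,  2.20864326e+01,  3.86221724e-01, -2.39018077e-02,
       -6.84113112e+01, -1.48162636e+01]), 'joint_velocities': array([-0.10066158, -0.09773052,  0.1984874 ,  0.14571645, -0.01192475,
        0.01898609]), 'effort': array([-3.49989723e-04, -3.91689706e+01,  1.87935930e+01,  4.23187315e+00,
        1.34976214e-02, -6.68655275e-05]), 'tcp_pos': array([ 0.26644944, -0.56477734,  0.23256235]), 'ee_rot': array([[-9.04473181e-01, -4.26529425e-01, -9.56176561e-04],
       [-4.26530479e-01,  9.04471517e-01,  1.73915330e-03],
       [ 1.23034408e-04,  1.98085596e-03, -9.99998031e-01]]), 'wrist_force': array([ 0.27299536,  0.20866643, -0.32613645]), 'moment': array([-0.05027007, -0.00039551, -0.01896624]), 'gripper_force': 0.0, 'gripper_width': 1.000746175821966}
```

View pics/t0.png

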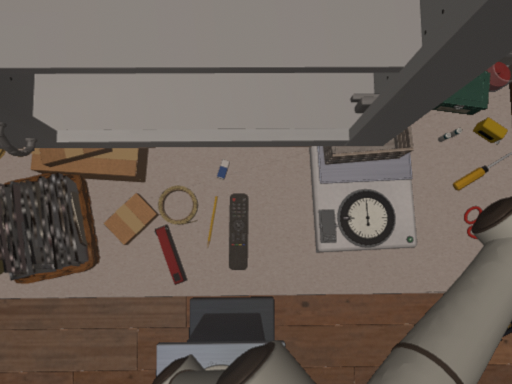

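View pics/s0.png

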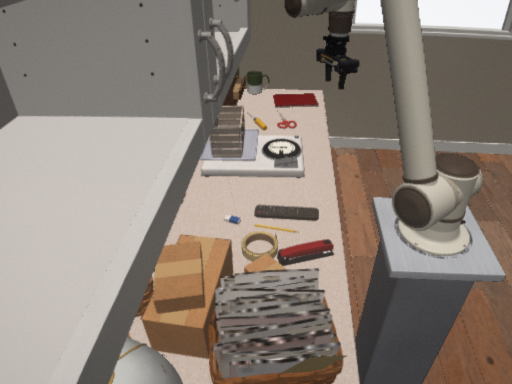

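Top view: dial at about (367,218), paddle at (327,225), crate at (368,140) partly under a shelf. The side view confirms the layout. Next I'll zoom in and measure.

```bash
python3 - <<'E'
from h import *
c=cap('top');im=c['pixels'];g=cv2.cvtColor(im,cv2.COLOR_RGB2GRAY)
# dial: dark blob
m=np.zeros_like(g);m[175:260,338:405]=(g[175:260,338:405]<70)
n,l,st,ce=cv2.connectedComponentsWithStats(m)
k=1+np.argmax(st[1:,4]);cs,_=cv2.findContours((l==k).astype(np.uint8),cv2.RETR_EXTERNAL,cv2.CHAIN_APPROX_NONE)
cn=max(cs,key=len);P=ray(c,cn[:,0],.058)[:,:2]
A=np.c_[2*P,np.ones(len(P))];s=np.linalg.lstsq(A,(P**2).sum(1),rcond=None)[0]
print('dial',s[:2],np.sqrt(s[2]+s[:2]@s[:2]),st[k])
# case: bright
w=(im.min(2)>150).astype(np.uint8);w[:178]=0;w[:,:305]=0;w[:,420:]=0
n,l,st,ce=cv2.connectedComponentsWithStats(w);k=1+np.argmax(st[1:,4]);print('case',st[k])
q=np.argwhere(l==k)[:,::-1]
def edge(pts):
    P=ray(c,pts,.043)[:,:2];f=cv2.fitLine(P.astype(np.float32),cv2.DIST_HUBER,0,.001,.001).ravel();return f
L=[[q[q[:,1]==v][:,0].min()-.5,v] for v in range(190,243)];R=[[q[q[:,1]==v][:,0].max()+.5,v] for v in range(190,236)]
B=[[u,q[q[:,0]==u][:,1].max()+.5] for u in range(325,400)]
for e in(L,R,B):
    f=edge(e);print(f,np.degrees(np.arctan2(f[1],f[0])))
cv2.imwrite('pics/z0.png',cv2.cvtColor(cv2.resize(im[110:260,300:425],None,fx=4,fy=4,interpolation=cv2.INTER_CUBIC),cv2.COLOR_RGB2BGR)[:600])
E
```

```text
dial [ 0.45541104 -0.3611305 ] 0.06678128397489001 [ 340  190   55   56 1120]Traceback (most recent call last):
  File "<stdin>", line 12, in <module>
    return _wrapfunc(a, 'argmax', axis=axis, out=out, **kwds)
    return bound(*args, **kwds)
ValueError: attempt to get argmax of an empty sequence
```

```bash
python3 - <<'E'
from h import *
c=cap('top');im=c['pixels'].astype(int)
print(im[243,330:400:10].tolist(),im[225,295:345:4].tolist())
d=im[:,:,0]-im[:,:,2]
def edge(pts):
    P=ray(c,pts,.043)[:,:2];f=cv2.fitLine(P.astype(np.float32),cv2.DIST_HUBER,0,.001,.001).ravel();return f
g=cv2.GaussianBlur(d.astype(np.float32),(0,0),.7)
L=[[303+np.argmin(np.diff(g[v,303:325]))+.5,v] for v in range(190,243)]
R=[[403+np.argmax(np.diff(g[v,403:425]))+.5,v] for v in range(190,236)]
B=[[u,240+np.argmax(np.diff(g[240:262,u]))+.5] for u in range(325,400)]
for e in(L,R,B):
    f=edge(e);print(e[0],e[-1],f,np.degrees(np.arctan2(f[1],f[0])))
cv2.imwrite('pics/z0.png',cv2.cvtColor(cv2.resize(c['pixels'][110:260,300:425],None,fx=4,fy=4,interpolation=cv2.INTER_CUBIC),cv2.COLOR_RGB2BGR)[:600])
E
```

```text
[[143, 136, 131], [154, 146, 141], [143, 136, 130], [43, 41, 40], [40, 37, 35], [73, 72, 70], [147, 139, 134]] [[132, 118, 110], [132, 118, 109], [134, 120, 112], [135, 121, 112], [133, 119, 110], [85, 80, 77], [100, 95, 91], [79, 76, 74], [77, 75, 72], [76, 74, 72], [83, 81, 80], [82, 79, 77], [41, 39, 37]]
[np.float64(311.5), 190] [np.float64(314.5), 242] [ 0.9991799   0.04049154  0.4684066  -0.23126583] 2.320629
[np.float64(412.5), 190] [np.float64(416.5), 235] [ 0.9991988   0.04002275  0.46783942 -0.48382178] 2.2937472
[325, np.float64(251.5)] [399, np.float64(247.5)] [ 0.03752693 -0.9992956   0.37572294 -0.322134  ] -87.84936
```

View pics/z0.png

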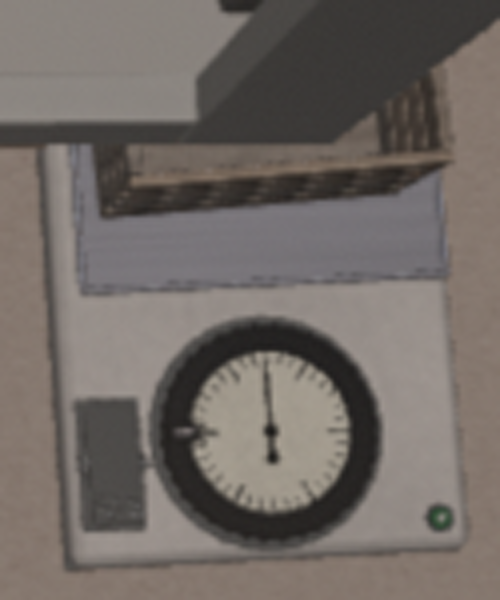

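Zoom: the locked needle points at the pan and the tab points left (dial about -1.57). The paddle is at zoom (110,465), ribbed half at the bottom. Scale yaw is about 2.25° and the axis is near (0.455, -0.360). I'll move towards the paddle with the fingers shut.

Request:
servo_tool:
  commands:
    - [[1, -36, 30, 8, 0, 0, 0.08], [1, -72, 60, 16, 0, 0, 0.16], [1, -108, 90, 24, 0, 0, 0.24], [1, -144, 120, 32, 0, 0, 0.32], [1, -180, 150, 40, 0, 0, 0.4]]

```text
time_s: 0.7
tcp_pos: [0.3658, -0.3511, 0.1932]
ee_rot: [[-0.999, -0.037, 0.0], [-0.037, 0.999, -0.0], [-0.0, -0.0, -1.0]]
wrist_force: [1.6, -0.4, 0.1]
gripper_width: 0.631
gripper_force: 0.0
```

```bash
python3 - <<'E'
from h import *
c=cap('wrist','w0.png');s=r.sense();print(s['tcp_pos'],s['ee_rot'],s['gripper_width'],s['joints'])
o=np.array([.455,-.3605]);a=np.radians(2.25);Rz=np.array([[np.cos(a),-np.sin(a)],[np.sin(a),np.cos(a)]])
W=lambda x,y,z:np.r_[o+Rz@[x,y],z]
print(proj(c,[W(0,0,.055),W(-.045,.098,.069),W(0,.0575,.075)]))
t=cap('top');print(proj(t,[W(-.045,.098,.069),W(0,.0575,.075)]),W(-.047,.098,.069))
E
```

```text
[ 0.36693686 -0.34595696  0.19188522] [[-9.99266267e-01 -3.82878660e-02 -9.83835614e-04]
 [-3.82911481e-02  9.99260257e-01  3.56747753e-03]
 [ 8.46516727e-04  3.60253214e-03 -9.99993153e-01]] 0.5864642395485999 [-24.94055162  12.51054393 -19.6131973   -0.19049209 -58.01370615
 -62.76397666]
[[249.50535568 268.40878943]
 [351.02811755 233.35523445]
 [307.6742937  278.55451429]]
[[328.76844482 238.10682448]
 [344.67658289 218.46073062]] [ 0.40418877 -0.26442077  0.069     ]
```

View pics/w0.png

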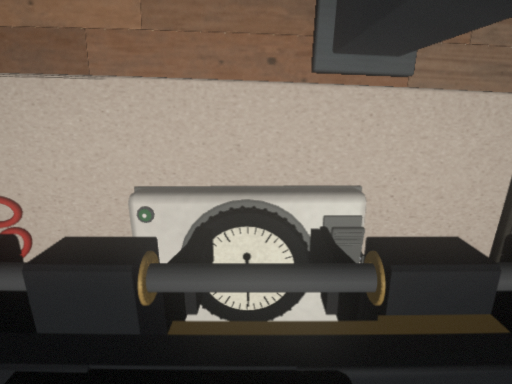

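The wrist view shows the dial face centred near (253,267) and the ribbed paddle half at (342,240). Both agree with the projections to a few mm. Next: hover over the pad.

Request:
servo_tool:
  commands:
    - [[1, -20, 44, 10, 0, 0, 0], [1, -39, 87, 40, 0, 0, 0], [1, -39, 87, 85, 0, 0, 0], [1, -39, 87, 85, 0, 0, 0], [1, -39, 87, 85, 0, 0, 0]]

```text
time_s: 1.3
tcp_pos: [0.4009, -0.2649, 0.1089]
ee_rot: [[-0.999, -0.041, -0.002], [-0.041, 0.999, -0.0], [0.002, -0.0, -1.0]]
wrist_force: [0.3, 0.5, 0.7]
gripper_width: 0.079
gripper_force: 0.0
```

```bash
python3 - <<'E'
from h import *
s=r.sense();print(s['tcp_pos'],s['ee_rot'],s['gripper_width'],s['joints'],s['wrist_force'])
c=cap('top','t1.png');w=cap('wrist')
a=cv2.resize(c['pixels'][180:260,300:425],None,fx=3,fy=3,interpolation=cv2.INTER_CUBIC)
b=w['pixels'];a=cv2.copyMakeBorder(a,0,384-240,0,0,cv2.BORDER_CONSTANT)
cv2.imwrite('pics/c1.png',cv2.cvtColor(np.hstack([a,b])[:,:800],cv2.COLOR_RGB2BGR))
E
```

```text
[ 0.40087856 -0.26490742  0.10885818] [[-9.99137328e-01 -4.14929216e-02 -1.71373944e-03]
 [-4.14922092e-02  9.99138726e-01 -4.49209695e-04]
 [ 1.73090247e-03 -3.77715339e-04 -9.99998431e-01]] 0.0791450122976583 [-1.40007672e+01  1.60488512e+01 -2.91516916e+01  6.90474294e-02
 -4.48885243e+01 -7.36701560e+01] [0.33009703 0.45664359 0.7199166 ]
```

View pics/c1.png

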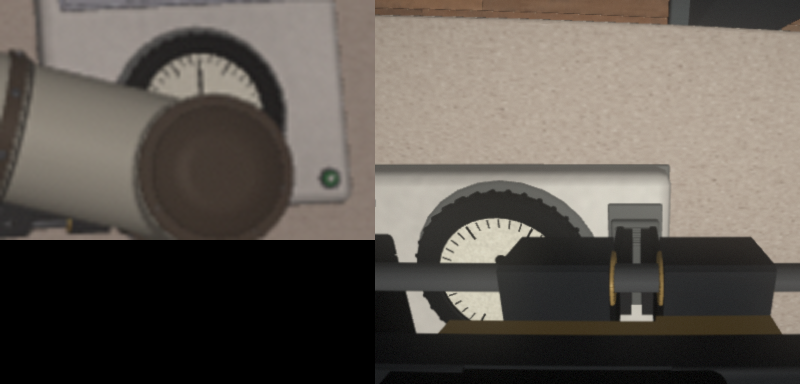

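The fingers are centred over the paddle laterally (wrist crop 608-660), so I'll press.

Request:
servo_tool:
  commands:
    - [[1, 0, 0, 15, 0, 0, 0], [1, 0, 0, 25, 0, 0, 0], [1, 0, 0, 30, 0, 0, 0], [1, 0, 0, 34, 0, 0, 0], [1, 0, 0, 37, 0, 0, 0]]

```text
time_s: 1.9
tcp_pos: [0.3995, -0.265, 0.0724]
ee_rot: [[-0.999, -0.041, -0.003], [-0.041, 0.999, -0.0], [0.003, -0.0, -1.0]]
wrist_force: [-5.3, -1.9, 7.6]
gripper_width: 0.005
gripper_force: 3.9
```

Request:
servo_tool:
  commands:
    - [[1, 0, 0, 1, 0, 0, 0], [1, 0, 0, 2, 0, 0, 0], [1, 0, 0, 3, 0, 0, 0], [1, 0, 0, 4, 0, 0, 0], [1, 0, 0, 4, 0, 0, 0]]

```text
time_s: 2.4
tcp_pos: [0.3994, -0.265, 0.0686]
ee_rot: [[-0.999, -0.04, -0.003], [-0.04, 0.999, -0.0], [0.003, -0.0, -1.0]]
wrist_force: [-4.5, -1.4, 6.4]
gripper_width: 0.009
gripper_force: 3.7
```

Force is still at paddle-friction level, so I'll press further until it stops.

Request:
servo_tool:
  commands:
    - [[1, 0, 0, 1, 0, 0, 0], [1, 0, 0, 2, 0, 0, 0], [1, 0, 0, 3, 0, 0, 0], [1, 0, 0, 3, 0, 0, 0], [1, 0, 0, 3, 0, 0, 0]]

```text
time_s: 2.9
tcp_pos: [0.3995, -0.2651, 0.0678]
ee_rot: [[-0.999, -0.042, -0.002], [-0.042, 0.999, -0.001], [0.002, -0.001, -1.0]]
wrist_force: [-9.0, 2.8, 23.0]
gripper_width: 0.006
gripper_force: 12.4
```

It hit the end stop: 23 N with the tip at 57 mm. Now I'll lift and step left to look.

Request:
servo_tool:
  commands:
    - [[1, 0, 0, -40, 0, 0, 0], [1, 0, 15, -85, 0, 0, 0], [1, 5, 60, -100, 0, 0, 0], [1, 10, 108, -100, 0, 0, 0], [1, 10, 150, -100, 0, 0, 0]]

```text
time_s: 3.4
tcp_pos: [0.3845, -0.1137, 0.166]
ee_rot: [[-0.999, -0.039, 0.003], [-0.039, 0.999, 0.001], [-0.003, 0.0, -1.0]]
wrist_force: [-0.2, -0.1, -0.5]
gripper_width: 0.006
gripper_force: 0.0
```

```bash
cat > ang.py <<'E'
from h import *
def look(f=None):
    c=cap('top');im=c['pixels']
    o=np.array([.455,-.3605]);a=np.radians(2.25);Rz=np.array([[np.cos(a),-np.sin(a)],[np.sin(a),np.cos(a)]])
    # rectified, scale frame, up=+x, 0.25mm per px, at needle height
    n=600;v,u=np.mgrid[0:n,0:n];x=(n/2-v)*.00025;y=(n/2-u)*.00025
    XY=np.stack([x.ravel(),y.ravel()],1)@Rz.T+o
    p=proj(c,np.c_[XY,np.full(len(XY),.0565)]).astype(np.float32).reshape(n,n,2)
    R=cv2.remap(im,p,None,cv2.INTER_CUBIC)
    if f: cv2.imwrite('pics/'+f,cv2.cvtColor(R,cv2.COLOR_RGB2BGR))
    return c,R
E
python3 - <<'E'
from ang import *
c,R=look('d1.png');print(r.sense()['tcp_pos'])
E
```

```text
[ 0.38438498 -0.10982871  0.16583279]
```

View pics/d1.png

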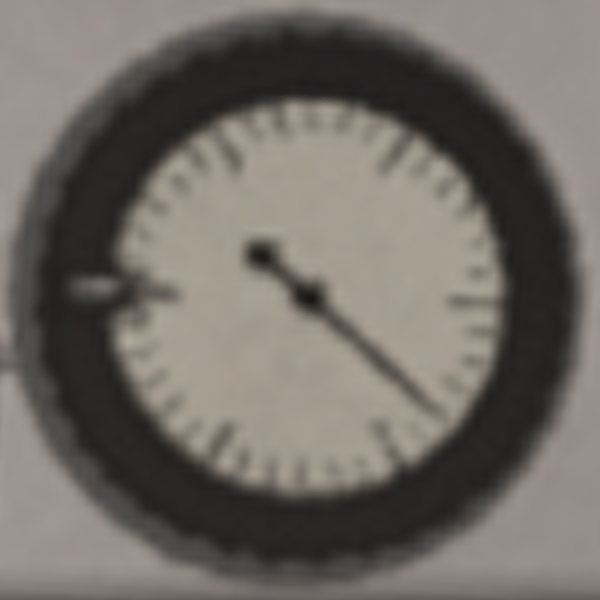

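Needle (rectified view): pivot (309,297), tip (435,412), so about 132° clockwise and about 42.6 mm long, as it must be. Zero mark and tab are at left, (180,295) to (93,288), about -89°. The pivot puts the axis at about (0.456, -0.3625). So the dial has to go about 139° counter-clockwise, with the finger on the tab's far (+x) flank.

Request:
servo_tool:
  commands:
    - [[1, -18, -40, 0, 0, 0, 0], [1, -36, -80, 10, 0, 0, 0], [1, -54, -120, 22, 0, 0, 0], [1, -72, -160, 34, 0, 0, 0], [1, -88, -195, 45, 0, 0, 0]]

```text
time_s: 3.95
tcp_pos: [0.4769, -0.3072, 0.1165]
ee_rot: [[-0.999, -0.042, -0.009], [-0.042, 0.999, 0.001], [0.009, 0.001, -1.0]]
wrist_force: [-0.5, 0.3, -0.9]
gripper_width: 0.0
gripper_force: 0.0
```

Request:
servo_tool:
  commands:
    - [[1, 0, 0, 0, 0, 0, 0], [1, 0, 0, 0, 0, 0, 0], [1, 0, 0, 0, 0, 0, 0], [1, 0, 0, 0, 0, 0, 0], [1, 0, 0, 0, 0, 0, 0]]

```text
time_s: 4.45
tcp_pos: [0.4774, -0.3053, 0.1169]
ee_rot: [[-0.999, -0.041, -0.007], [-0.041, 0.999, 0.002], [0.007, 0.002, -1.0]]
wrist_force: [0.0, 0.3, -0.7]
gripper_width: 0.009
gripper_force: 0.0
```

Request:
servo_tool:
  commands:
    - [[1, -2, 0, 15, 0, 0, 0], [1, -2, 0, 28, 0, 0, 0], [1, -2, 0, 37, 0, 0, 0], [1, -2, 0, 42, 0, 0, 0], [1, -2, 0, 42, 0, 0, 0]]

```text
time_s: 4.95
tcp_pos: [0.4834, -0.3057, 0.0782]
ee_rot: [[-0.999, -0.041, 0.002], [-0.041, 0.999, -0.0], [-0.002, -0.0, -1.0]]
wrist_force: [-0.2, -0.2, 0.3]
gripper_width: 0.002
gripper_force: 0.0
```

```bash
cat > arc.py <<'E'
# rows of an arc: python3 arc.py deg1 deg2 ... : dial-frame turns (ccw +) with tool rigidly following the dial, from measured pose; T = tangential offset wanted
from ang import *
import sys
C=np.array([.456,-.3625])
def rows(degs,rad=None):
    s=r.sense();p=s['tcp_pos'];E=np.array(s['ee_rot']);d=p[:2]-C
    print('pose',p,'radius',np.linalg.norm(d),'ang cw',(np.degrees(np.arctan2(-d[1],d[0]))+2.25)%360,'j6',s['joints'][5],'F',s['wrist_force'].round(1))
    for g in degs:
        a=np.radians(g);q=C+np.array([[np.cos(a),-np.sin(a)],[np.sin(a),np.cos(a)]])@d
        w=np.r_[q-p[:2],0]; print(g,(E.T@w*1000).round(1),'az',round(-a,3))
if __name__=='__main__': rows([float(x) for x in sys.argv[1:]])
E
python3 arc.py 6 12 18 24 30
```

```text
pose [ 0.48339304 -0.30565667  0.07819973] radius 0.06309946518351384 ang cw 297.97961270272447 j6 -71.53299608665115 F [-0.2 -0.2  0.3]
6.0 [ 6.   2.8 -0. ] az -0.105
12.0 [12.2  5.  -0. ] az -0.209
18.0 [18.7  6.5 -0. ] az -0.314
24.0 [25.2  7.3 -0. ] az -0.419
30.0 [31.8  7.4 -0.1] az -0.524
```

Request:
servo_tool:
  commands:
    - [[1, 3, 0, 1, 0, 0, 0], [1, 6, 1, 2, 0, 0, 0], [1, 9, 1, 3, 0, 0, 0], [1, 10, 1, 3, 0, 0, 0], [1, 10, 1, 3, 0, 0, 0]]

```text
time_s: 5.45
tcp_pos: [0.4725, -0.3054, 0.0747]
ee_rot: [[-0.999, -0.041, 0.0], [-0.041, 0.999, -0.0], [-0.0, -0.0, -1.0]]
wrist_force: [0.3, -0.3, 0.9]
gripper_width: -0.0
gripper_force: 0.0
```

```bash
python3 arc.py 6 12 18 24 30
```

```text
pose [ 0.47245539 -0.30544912  0.07468171] radius 0.05937661451421176 ang cw 288.339335254418 j6 -71.29238589588287 F [ 0.3 -0.3  0.9]
6.0 [ 6.   1.7 -0. ] az -0.105
12.0 [12.1  2.7 -0. ] az -0.209
18.0 [18.3  3.  -0. ] az -0.314
24.0 [24.5  2.8 -0. ] az -0.419
30.0 [30.7  1.8 -0. ] az -0.524
```

Request:
servo_tool:
  commands:
    - [[1, 6.0, 1.7, 0, 0, 0, -0.105], [1, 12.1, 2.7, 0, 0, 0, -0.209], [1, 18.3, 3.0, 0, 0, 0, -0.314], [1, 24.5, 2.8, 0, 0, 0, -0.419], [1, 30.7, 1.8, 0, 0, 0, -0.524]]

```text
time_s: 5.95
tcp_pos: [0.4421, -0.3046, 0.0747]
ee_rot: [[-0.842, -0.539, 0.001], [-0.539, 0.842, 0.0], [-0.001, -0.0, -1.0]]
wrist_force: [0.3, 0.5, 0.2]
gripper_width: 0.007
gripper_force: 0.6
```

```bash
python3 arc.py 6 12 18 24 30
```

```text
pose [ 0.4421055  -0.30464154  0.07470242] radius 0.05950343157679825 ang cw 258.74633576315665 j6 -40.101563520364444 F [0.3 0.5 0.2]
6.0 [ 6.   1.7 -0. ] az -0.105
12.0 [12.1  2.8 -0. ] az -0.209
18.0 [18.3  3.3 -0. ] az -0.314
24.0 [24.6  3.1 -0. ] az -0.419
30.0 [30.7  2.2 -0. ] az -0.524
```

Request:
servo_tool:
  commands:
    - [[1, 6.0, 1.7, 0, 0, 0, -0.105], [1, 12.1, 2.8, 0, 0, 0, -0.209], [1, 18.3, 3.2, 0, 0, 0, -0.314], [1, 24.6, 3.0, 0, 0, 0, -0.419], [1, 30.7, 2.0, 0, 0, 0, -0.524]]

```text
time_s: 6.45
tcp_pos: [0.4146, -0.3194, 0.0746]
ee_rot: [[-0.46, -0.888, -0.0], [-0.888, 0.46, 0.0], [-0.0, 0.0, -1.0]]
wrist_force: [0.1, 1.9, 0.6]
gripper_width: 0.006
gripper_force: 0.6
```

Request:
servo_tool:
  commands:
    - [[1, 6.0, 1.7, 0, 0, 0, -0.105], [1, 12.1, 2.8, 0, 0, 0, -0.209], [1, 18.3, 3.2, 0, 0, 0, -0.314], [1, 24.6, 3.0, 0, 0, 0, -0.419], [1, 30.7, 2.0, 0, 0, 0, -0.524]]

```text
time_s: 6.95
tcp_pos: [0.3984, -0.3457, 0.0745]
ee_rot: [[0.046, -0.999, -0.001], [-0.999, -0.046, 0.001], [-0.001, 0.001, -1.0]]
wrist_force: [-0.3, 1.0, 1.5]
gripper_width: 0.009
gripper_force: 0.6
```

```bash
python3 arc.py 6 12 18 24 30
```

```text
pose [ 0.39836037 -0.34573979  0.07454567] radius 0.06002692139903952 ang cw 198.4631503321224 j6 25.98845847022585 F [-0.3  1.   1.5]
6.0 [ 6.   1.7 -0. ] az -0.105
12.0 [12.2  2.8 -0. ] az -0.209
18.0 [18.5  3.2 -0. ] az -0.314
24.0 [24.8  3.  -0. ] az -0.419
30.0 [31.   2.1 -0. ] az -0.524
```

Request:
servo_tool:
  commands:
    - [[1, 6.0, 1.7, 0, 0, 0, -0.105], [1, 12.2, 2.8, 0, 0, 0, -0.209], [1, 18.5, 3.2, 0, 0, 0, -0.314], [1, 24.8, 3.0, 0, 0, 0, -0.419], [1, 31.0, 2.1, 0, 0, 0, -0.524]]

```text
time_s: 7.45
tcp_pos: [0.3977, -0.3769, 0.0745]
ee_rot: [[0.54, -0.842, -0.001], [-0.842, -0.54, 0.001], [-0.001, 0.0, -1.0]]
wrist_force: [0.4, 2.8, 0.1]
gripper_width: 0.003
gripper_force: 0.5
```

Request:
servo_tool:
  commands:
    - [[1, 2.0, 0.6, 0, 0, 0, -0.035], [1, 4.0, 1.2, 0, 0, 0, -0.07], [1, 6.0, 1.7, 0, 0, 0, -0.105], [1, 8.0, 2.1, 0, 0, 0, -0.14], [1, 10.0, 2.5, 0, 0, 0, -0.175]]

```text
time_s: 7.95
tcp_pos: [0.4011, -0.3866, 0.0745]
ee_rot: [[0.676, -0.737, -0.001], [-0.737, -0.676, 0.0], [-0.001, 0.0, -1.0]]
wrist_force: [-0.3, 0.3, 0.7]
gripper_width: 0.007
gripper_force: 0.4
```

```bash
python3 - <<'E'
from ang import *
from arc import rows
rows([2,4,6,8,10])
c,R=look();w=cap('wrist')['pixels']
R=cv2.resize(R,(384,384))
cv2.imwrite('pics/d2.png',cv2.cvtColor(np.hstack([R,cv2.resize(w,(416,312))]) if 0 else np.hstack([R,w[:,40:456]]),cv2.COLOR_RGB2BGR))
E
```

```text
pose [ 0.40109341 -0.38657829  0.07453256] radius 0.05995412955495607 ang cw 158.57101502438485 j6 69.81786988789209 F [-0.3  0.3  0.7]
2 [ 2.   0.6 -0. ] az -0.035
4 [ 4.   1.2 -0. ] az -0.07
6 [ 6.   1.7 -0. ] az -0.105
8 [ 8.1  2.1 -0. ] az -0.14
10 [10.1  2.5 -0. ] az -0.175
```

View pics/d2.png

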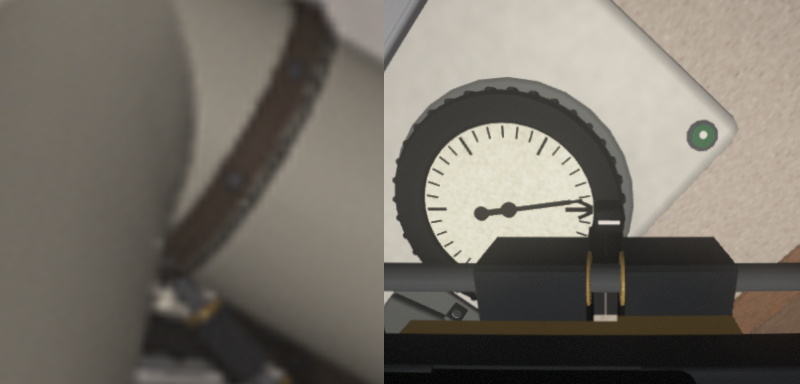

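The wrist view shows the needle tip at about (590,202) and the zero-mark arrow at about (590,210), with the pivot at (508,210). About 6° remains counter-clockwise (image up). I'll push 5° and measure.

Request:
servo_tool:
  commands:
    - [[1, 1.0, 0.3, 0, 0, 0, -0.017], [1, 2.0, 0.6, 0, 0, 0, -0.035], [1, 3.0, 0.9, 0, 0, 0, -0.052], [1, 4.0, 1.2, 0, 0, 0, -0.07], [1, 5.0, 1.4, 0, 0, 0, -0.087]]

```text
time_s: 8.55
tcp_pos: [0.4036, -0.3913, 0.0745]
ee_rot: [[0.737, -0.675, -0.0], [-0.675, -0.737, 0.0], [-0.0, 0.0, -1.0]]
wrist_force: [-1.1, 0.7, -0.4]
gripper_width: 0.003
gripper_force: 0.4
```

```bash
python3 - <<'E'
from ang import *
from arc import rows
rows([.5,1,2])
c=cap('wrist');np.savez('w.npz',**c)
x0,y0=70,110
cv2.imwrite('pics/d3.png',cv2.cvtColor(cv2.resize(c['pixels'][y0:y0+140,x0:x0+190],None,fx=4,fy=4,interpolation=cv2.INTER_CUBIC),cv2.COLOR_RGB2BGR))
E
```

```text
pose [ 0.40359842 -0.39133612  0.07450434] radius 0.05981176938192701 ang cw 153.4264049207034 j6 75.11933619928028 F [-1.1  0.7 -0.4]
0.5 [ 0.5  0.2 -0. ] az -0.009
1 [ 1.   0.3 -0. ] az -0.017
2 [ 2.   0.6 -0. ] az -0.035
```

View pics/d3.png

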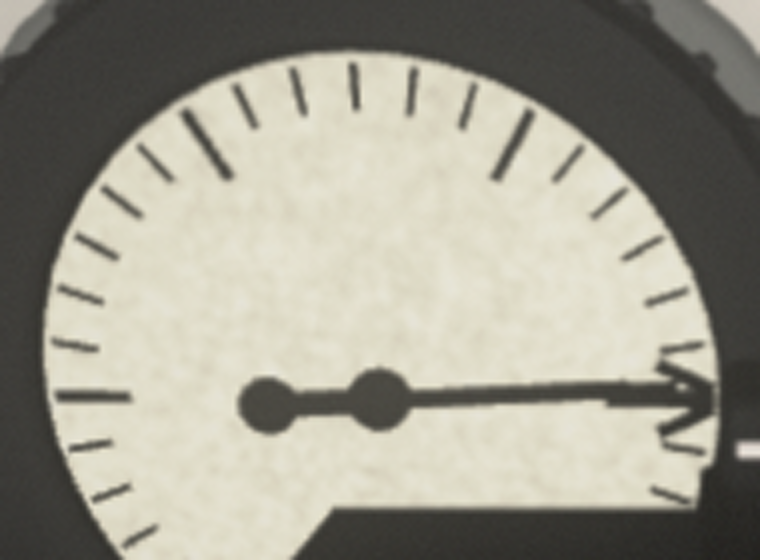

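The needle runs (268,405) to (690,388) and the mark runs from the opposite tick (55,396) to (715,398). A residual of about 2° is left. I'll cast rays to remove parallax.

```bash
python3 - <<'E'
from h import *
c=dict(np.load('w.npz'))
f=lambda pts:[[70+(u+.5)/4-.5,110+(v+.5)/4-.5] for u,v in pts]
n=ray(c,f([(268,405),(380,399),(690,388)]),.0565);m=ray(c,f([(55,396),(130,397),(612,399),(715,399)]),.055)
A=lambda a,b:np.degrees(np.arctan2(*(b-a)[1::-1]))
print(n,m);print('needle',A(n[0],n[2]),A(n[1],n[2]),'dial',A(m[0],m[3]),A(m[0],m[2]),A(m[1],m[3]), 'lens',np.linalg.norm(n[2]-n[1]))
ax=m[[0,3]].mean(0);print('rim mid',ax, 'tip about mid',A(ax,n[2]),'mark',A(ax,m[3]))
E
```

```text
[[ 0.46659237 -0.35122555  0.0565    ]
 [ 0.45629065 -0.3638579   0.0565    ]
 [ 0.4275135  -0.39780007  0.0565    ]] [[ 0.48864312 -0.32833343  0.055     ]
 [ 0.48108516 -0.33639081  0.055     ]
 [ 0.43359307 -0.38794052  0.055     ]
 [ 0.42356856 -0.39890412  0.055     ]]
needle -129.99870366317268 -130.29223513157757 dial -132.67973466419306 -132.72397387717433 -132.61622155471213 lens 0.044499387129538166
rim mid [ 0.45610584 -0.36361877  0.055     ] tip about mid -129.91216029928708 mark -132.6797346641931
```

Request:
servo_tool:
  commands:
    - [[1, 0.7, 0.2, 0, 0, 0, -0.012], [1, 1.4, 0.4, 0, 0, 0, -0.023], [1, 2.1, 0.6, 0, 0, 0, -0.035], [1, 2.6, 0.8, 0, 0, 0, -0.045], [1, 2.6, 0.8, 0, 0, 0, -0.045]]

```text
time_s: 9.1
tcp_pos: [0.4051, -0.3937, 0.0745]
ee_rot: [[0.766, -0.642, 0.0], [-0.642, -0.766, -0.0], [0.0, -0.0, -1.0]]
wrist_force: [0.1, 0.3, -0.1]
gripper_width: 0.007
gripper_force: 0.3
```

```bash
python3 - <<'E'
from ang import *
from arc import rows
rows([.5,1,2])
c=cap('wrist');np.savez('w.npz',**c)
x0,y0=70,110
cv2.imwrite('pics/d4.png',cv2.cvtColor(cv2.resize(c['pixels'][y0:y0+140,x0:x0+190],None,fx=4,fy=4,interpolation=cv2.INTER_CUBIC),cv2.COLOR_RGB2BGR))
E
```

```text
pose [ 0.40511775 -0.3937431   0.07453159] radius 0.05970875258685371 ang cw 150.69892968526867 j6 77.7852202690935 F [ 0.1  0.3 -0.1]
0.5 [0.5 0.2 0. ] az -0.009
1 [1.  0.3 0. ] az -0.017
2 [2.  0.6 0. ] az -0.035
```

View pics/d4.png

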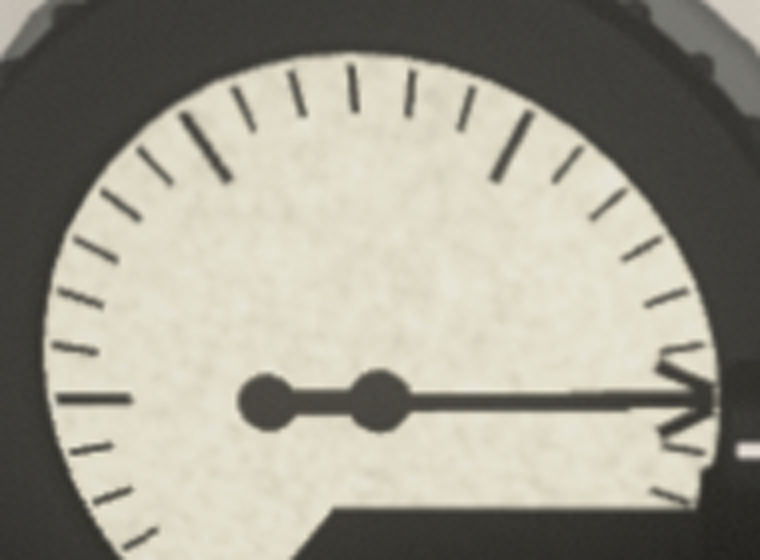

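The needle, (266,402) to (690,401), now lies along the mark, (55,398) to (715,400), within about 0.5°. Back off and lift.

Request:
servo_tool:
  commands:
    - [[1, -4, -1, 0, 0, 0, 0], [1, -8, -2, 0, 0, 0, 0], [1, -8, -2, -30, 0, 0, 0], [1, -8, -2, -70, 0, 0, 0], [1, -8, -2, -100, 0, 0, 0]]

```text
time_s: 9.65
tcp_pos: [0.4006, -0.3871, 0.1768]
ee_rot: [[0.767, -0.642, 0.002], [-0.642, -0.767, -0.002], [0.002, 0.0, -1.0]]
wrist_force: [0.6, -1.1, -0.3]
gripper_width: 0.005
gripper_force: 0.0
```

Request:
servo_tool:
  commands:
    - [[1, -45, 0, 0, 0, 0, 0], [1, -90, 0, 0, 0, 0, 0], [1, -135, 0, 0, 0, 0, 0], [1, -180, 0, 0, 0, 0, 0], [1, -180, 0, 0, 0, 0, 0]]

```text
time_s: 10.15
tcp_pos: [0.2568, -0.268, 0.1739]
ee_rot: [[0.766, -0.642, -0.002], [-0.642, -0.766, 0.002], [-0.003, -0.001, -1.0]]
wrist_force: [-0.1, 0.3, 0.0]
gripper_width: 0.003
gripper_force: 0.0
```

```bash
python3 - <<'E'
from ang import *
print(r.sense()['tcp_pos'])
c,R=look();np.save('R.npy',R)
# angle of dark needle / ticks in rectified view: unroll about face centre
g=cv2.cvtColor(R,cv2.COLOR_RGB2GRAY)
f=cv2.threshold(g,120,255,cv2.THRESH_BINARY)[1]
P=cv2.warpPolar(g,(300,3600),(309,297),300,cv2.WARP_POLAR_LINEAR).astype(float)
for a,b in((60,130),(145,165),(170,188),(30,45)):
    s=cv2.GaussianBlur(P[:,a:b].mean(1)[:,None],(0,0),8).ravel();k=s.argmin();print((a,b),'cw from up',(k/10+90)%360,s.min().round())
E
```

```text
[ 0.25681591 -0.26797252  0.17389184]
(60, 130) cw from up 132.1 87.0
(145, 165) cw from up 132.9 91.0
(170, 188) cw from up 133.3 46.0
(30, 45) cw from up 311.1 70.0
```

```bash
python3 -c "
from station import r
print(r.finish_job())"
```

```text
the job is handed in; nothing more can be done
None
```

I handed the job in at about 10 s: the lock is pressed fully down, and the dial's zero mark lies under the needle tip to within about 1° (half a division is 5°), with the gripper clear of the scale.

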